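# Find the worn spring mount and push its tag down

### The arm

A 7-joint arm with a two-finger parallel gripper is mounted at the origin on the work surface; the furniture and walls round the work are solid. World frame = base frame: x ahead of the robot, y to its left, z up, the work surface at z = 0. Lengths are in mm, angles in rad, forces in N, time in s.
With the tool pointing down it reaches from about 400 to 875 mm from the base axis. Payload 4.4 kg.
Tool frame: the origin (TCP) lies at the very end of the fingers, on their centre line; the grasp point (between the pads) lies 19 mm behind it; z points along the fingers, y is the direction in which the jaws open and shut (so a half turn about z gives the same grasp; the last joint's range is limited). The gripper opens to 85 mm and grips with 20 to 120 N. Pads are 22 mm wide; open, the fingers measure 114 mm over their backs; the gripper's body (76 mm by 85 mm) begins 54 mm behind the grasp point. The pads swing forward as they close: fully open they stand 13 mm farther back than shut.
Start: joints at [-1.319, 0.628, 0.038, 1.517, -0.027, 0.996, -0.02], TCP at [203.087, 617.474, 231.313] pointing down, gripper open.
Joint ranges: [-3.06, 3.06], [-0.37, 2.12], [-1.25, 1.32], [0.18, 2.47], [-1.1, 4.24], [0.23, 1.98], [-2.94, 2.94]. Speed limits (rad/s): [2.57, 2.57, 3.14, 3.14, 3.14, 3.14, 3.14].

### API

Orientations are given as [roll, pitch, yaw] about the fixed x, y, z axes, in that order (R = Rz(yaw) Ry(pitch) Rx(roll)).
In Python, from cell import ctrl, eyes gives the robot as it stands.
- The arm moves only by the tool move_arm, never from a script. Its argument "increments" is a list of rows, each a list of 6 numbers: the shift along the tool's x, y, z in cm, then the turn, a rotation vector about the tool's x, y, z in degrees. In form: [[x, y, z, wx, wy, wz], ...]. A call has 1 to 20 rows; each row is the pose to reach, as a shift and turn from the pose commanded when the call began, along the tool's axes at that moment; what a row does not reach only later rows make up. A row lasts 1/10 s, in which the tool goes at most 50 mm and 8.59 degrees, less where a joint would pass 70% of its speed; a pose out of reach is approached as far as the arm can. A call with a gripper value outside its range is refused whole. "grip" is the opening, from -1 (shut) to 1 (fully open), set as the call begins (left out, the last holds). The fingers move at their own pace and stop on an object; the grip force is fixed at half the most. Time passes only in rows, so rows that repeat a pose let the fingers close. It gives the time, the measured TCP pose, the force and the opening at its end, in the units of the state.
- ctrl.read_state(): the state, without advancing time (a new reading comes with each control period).
- eyes.get_image(name): name is "scene" or "top"; returns the picture (400x640x3 uint8, red, green, blue); there is no depth.
- eyes.calibration(name): a dict with "fx", "fy", "cx", "cy" (pixels), "dist" ([k1, k2, p1, p2, k3] as OpenCV has them; the pictures are not rectified), "pose" (4x4, takes a point from camera to world coordinates). Camera axes: x right, y up, looking along -z (the intrinsics and any distortion apply to the point x, -y, -z); pixel columns grow to the right and rows downward; lengths in mm; the calibration is good to about 2 mm. A picture is of the moment at which its call begins. calibration takes no time and is no camera call.
- ctrl.finish_job(): hands the job in, once; it reports no verdict.
The state is a dict: "clock": time; "qpos": joint angles; "qd": joint speeds; "tau": joint torques, N m; "eef_pos": TCP position; "tool_rot": TCP orientation; "force": force on the tool from outside, world axes, zero at the start; "torque": the same for the moment, N m; "width": finger opening in mm.
Only numpy, scipy, OpenCV 4.12 (cv2) and the standard library are available. Lean on these libraries where they do the work, as an engineer would, in place of code of your own. Each camera call takes 0.05 s, during which the arm holds its last target. There are 200 camera calls.

### The job

One of the three sprung mounts from under the pottery wheel has gone soft. With closed fingertips press the three black pads one after another from left to right (as seen from the robot), each a good few millimetres down, to feel which gives most easily; then push the white tag just to the right of that softest pad, on the same block, all the way down to its stop, and withdraw. Leave the other two tags up, pull no tag up, and do not move the ring cutter or the jar standing beside the board: nothing is to be picked up.

Things in the scene. Friction and masses are not known exactly. Their poses are not given: they have to be found in the camera images.
- base_board: Brown clay board, 380 (x) x 270 (y) x 10 mm, fixed on the table; origin: centre of its underside, x to the robot's left and y toward the robot, within 7 degrees. Three fixed, identical-looking mounts stand along its x, 124 mm apart, 90 mm beyond its centre: pale wooden blocks 112 (x) x 56 (y) x 14 mm, each with a sprung black pad on its left half and that pad's tag on its right.
- pad_left (a point): Centre of the upper face of the pad of the left mount, unpressed (round, black rubber, 42 mm across, on a coil spring): 60 mm above the table (the point stays when the pad sinks). A pad sinks at most 14 mm, straight down, and springs back when let go.
- pad_middle (a point): Centre of the upper face of the pad of the middle mount, unpressed (round, black rubber, 42 mm across, on a coil spring): 60 mm above the table (the point stays when the pad sinks). A pad sinks at most 14 mm, straight down, and springs back when let go.
- pad_right (a point): Centre of the upper face of the pad of the right mount, unpressed (round, black rubber, 42 mm across, on a coil spring): 60 mm above the table (the point stays when the pad sinks). A pad sinks at most 14 mm, straight down, and springs back when let go.
- tag_left (a point): Centre of the upper face of the tag of the left mount, at tag reading 0: 58 mm above the table (the point stays when the tag moves); 58 mm right of the pad's centre. White tab, head 18 mm along the row x 24 mm, in a grey metal frame 38 mm above the table. Pushed straight down it moves against about 3 N of friction and stays where left; fully down its top is at 44 mm. May start up to 3 mm down.
- tag_middle (a point): Centre of the upper face of the tag of the middle mount, at tag reading 0: 58 mm above the table (the point stays when the tag moves); 58 mm right of the pad's centre. White tab, head 18 mm along the row x 24 mm, in a grey metal frame 38 mm above the table. Pushed straight down it moves against about 3 N of friction and stays where left; fully down its top is at 44 mm. May start up to 3 mm down.
- tag_right (a point): Centre of the upper face of the tag of the right mount, at tag reading 0: 58 mm above the table (the point stays when the tag moves); 58 mm right of the pad's centre. White tab, head 18 mm along the row x 24 mm, in a grey metal frame 38 mm above the table. Pushed straight down it moves against about 3 N of friction and stays where left; fully down its top is at 44 mm. May start up to 3 mm down.
- pad_a (a joint): How far one of the pads is pressed, m: 0 released, 0.014 against its stop. The letter is the mount's own: which of a, b, c stands left, middle or right changes from run to run. A pad needs about 0.5 N to start moving; from there the softest takes about 0.35 N per mm, the other two about 1.0 and 1.4 N per mm.
- pad_b (a joint): How far one of the pads is pressed, m: 0 released, 0.014 against its stop. The letter is the mount's own: which of a, b, c stands left, middle or right changes from run to run. A pad needs about 0.5 N to start moving; from there the softest takes about 0.35 N per mm, the other two about 1.0 and 1.4 N per mm.
- pad_c (a joint): How far one of the pads is pressed, m: 0 released, 0.014 against its stop. The letter is the mount's own: which of a, b, c stands left, middle or right changes from run to run. A pad needs about 0.5 N to start moving; from there the softest takes about 0.35 N per mm, the other two about 1.0 and 1.4 N per mm.
- tag_a (a joint): How far the tag of the mount with pad_a is down, m: 0 to 0.003 at the start (up), 0.014 fully down against its stop; negative if it is pulled up (to -0.006).
- tag_b (a joint): How far the tag of the mount with pad_b is down, m: 0 to 0.003 at the start (up), 0.014 fully down against its stop; negative if it is pulled up (to -0.006).
- tag_c (a joint): How far the tag of the mount with pad_c is down, m: 0 to 0.003 at the start (up), 0.014 fully down against its stop; negative if it is pulled up (to -0.006).
- cutter: Loose bystander: pale ring-shaped clay cutter, 48 mm across, 22 mm high, on the table to the right of the board; origin at the centre of its underside.
- jar: Loose bystander: small white jar with a green lid, 58 mm across, 75 mm high, on the table to the left of the board; origin at the centre of its underside.

How it is judged:
By the outcome, as a careful person would: the job done as asked, in the order asked, and still so for the second after the job is handed in, with the robot touching nothing.
It also fails if it takes over 51 s, if anything falls off the work surface, if the arm or the gripper's body presses on something with over 40 N, if the wrist force passes 120 N, or if a joint passes its speed limit or range.

## Working session

There is one attempt and no reset: what is moved stays moved. The work goes in short steps, Python scripts to look and compute and a tool call to move; the robot and the scene stay as the last step left them, time stands still between calls to the robot, and variables do not carry over. Pictures are saved under pics/ and viewed, about 8 in all and at most 12, crops included, and the job is handed in when it is done.

Besides the shell and the picture viewer there is one more tool, called after ">>>" by a JSON object that holds its "method" and its "body", one argument or row to a line. move_arm: Moves the arm, as the interface text tells. Its arguments: {"type":"object","properties":{"increments":{"type":"array","items":{"type":"array","items":{"type":"number"}}},"grip":{"type":"number"}},"required":["increments"]}

```bash
mkdir -p pics; python3 - <<'E'
from cell import ctrl, eyes
import cv2
s=ctrl.read_state(); print(s)
for n in("scene","top"):
    im=eyes.get_image(n); cv2.imwrite(f"pics/{n}0.png",im[:,:,::-1]); print(n,eyes.calibration(n))
E
```

```text
{'clock': 0.0, 'qpos': array([-1.31880664,  0.62936667,  0.03842337,  1.51840353, -0.02698674,
        0.99630792, -0.02000117]), 'qd': array([ 0.00146766,  0.00040013,  0.00029101,  0.000125  , -0.0019848 ,
       -0.0019153 ,  0.00153398]), 'tau': array([-1.73734075e-03, -5.63396430e+01,  1.22574985e+00, -1.93446583e+01,
        1.10008140e-02,  1.05569119e-02, -6.89203702e-06]), 'eef_pos': array([202.86759429, 616.84602307, 230.36409175]), 'tool_rot': array([-3.13962493e+00,  2.81292999e-05,  2.82382327e+00]), 'force': array([ 0.41461148, -0.20675431,  0.18124336]), 'torque': array([ 0.021337  , -0.01483226, -0.00464435]), 'width': 85.48625631043826}
scene {'fx': 372.8930427079217, 'fy': 372.8930427079217, 'cx': 320.4206218417288, 'cy': 199.65588056501122, 'dist': array([-0.00034262,  0.        ,  0.        ,  0.        ,  0.        ]), 'pose': array([[ 4.49474118e-01,  3.86893861e-01, -8.05162193e-01,
        -5.26846000e+02],
       [-8.92901000e-01,  2.21297542e-01, -3.92116312e-01,
        -4.82731694e+02],
       [ 2.64730209e-02,  8.95176261e-01,  4.44925433e-01,
         5.80840401e+02],
       [ 0.00000000e+00,  0.00000000e+00,  0.00000000e+00,
         1.00000000e+00]])}
top {'fx': 430.4158860571865, 'fy': 430.4158860571865, 'cx': 327.35638717626654, 'cy': 201.09904201197446, 'dist': array([-0.07711041,  0.        ,  0.        ,  0.        ,  0.        ]), 'pose': array([[ 1.30720942e-02,  9.87760688e-01, -1.55428258e-01,
         1.79015219e+02],
       [-9.99748117e-01,  1.57470829e-02,  1.59916087e-02,
         4.68208528e+00],
       [ 1.82434241e-02,  1.55180064e-01,  9.87717736e-01,
         1.52454536e+03],
       [ 0.00000000e+00,  0.00000000e+00,  0.00000000e+00,
         1.00000000e+00]])}
```

View pics/top0.png

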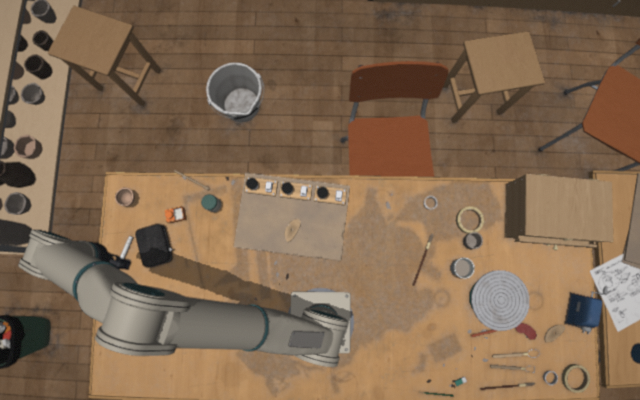

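View pics/scene0.png

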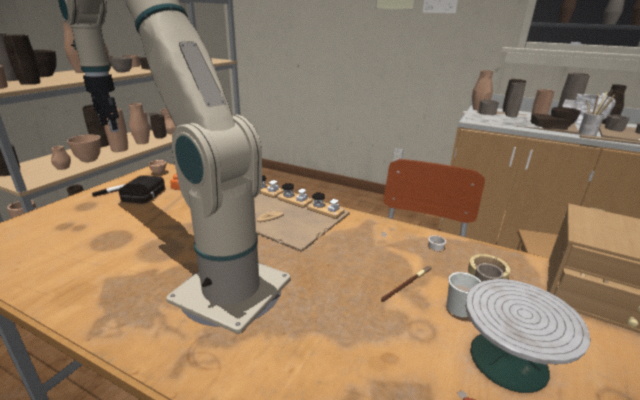

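The top view shows the board at about (293,220). The mounts run along its far edge, with dark pads near (252,184), (288,188), (322,193) and a white tag to the right of each. The jar is at (211,203) and the cutter at (431,202). Next I'll measure from colour masks.

```bash
cat >h.py <<'E'
import numpy as np, cv2
from cell import ctrl, eyes
def ray(n,uv,z):
    c=eyes.calibration(n); K=np.array([[c['fx'],0,c['cx']],[0,c['fy'],c['cy']],[0,0,1]])
    p=cv2.undistortPoints(np.array([[uv]],float),K,c['dist'])[0,0]
    T=c['pose']; d=T[:3,:3]@np.array([p[0],-p[1],-1]); o=T[:3,3]
    return o+d*(z-o[2])/d[2]
def proj(n,P):
    c=eyes.calibration(n); K=np.array([[c['fx'],0,c['cx']],[0,c['fy'],c['cy']],[0,0,1]])
    T=c['pose']; q=T[:3,:3].T@(np.array(P,float)-T[:3,3]); q=q*[1,-1,-1]
    return cv2.projectPoints(q.reshape(1,1,3),np.zeros(3),np.zeros(3),K,c['dist'])[0].ravel()
def blobs(m,amin):
    n,l,s,c=cv2.connectedComponentsWithStats(m.astype('uint8'))
    return [(c[i],s[i]) for i in range(1,n) if s[i][4]>=amin]
E
python3 - <<'E'
from h import *
im=cv2.imread("pics/top0.png"); x0,y0,x1,y1=235,168,360,212
c=im[y0:y1,x0:x1].astype(int); mx,mn=c.max(2),c.min(2)
for nm,m,z in(("dark",mx<60,60),("white",(mn>150)&(mx-mn<40),57)):
    for ce,s in blobs(m,8):
        uv=ce+[x0,y0]; print(nm,uv.round(1),s,ray("top",uv,z).round(1))
cv2.imwrite("pics/top0c.png",cv2.resize(im[y0:y1,x0:x1],None,fx=6,fy=6,interpolation=cv2.INTER_CUBIC))
im=cv2.imread("pics/scene0.png")
cv2.imwrite("pics/sc0c.png",cv2.resize(im[165:250,240:360],None,fx=6,fy=6,interpolation=cv2.INTER_CUBIC))
E
```

```text
dark [251.8 183.2] [12 11 11 10 81] [468.  243.6  60. ]
dark [286.9 187.7] [47 15 11 10 78] [454.1 121.5  60. ]
dark [322.2 192.4] [83 20 10 10 78] [439.7  -1.   60. ]
white [267.8 186. ] [30 13  7 11 56] [459.5 188.2  57. ]
white [302.8 190.5] [65 18  7 10 58] [445.9  66.3  57. ]
white [338.4 194.8] [101  22   6  11  59] [432.5 -57.2  57. ]
```

View pics/top0c.png

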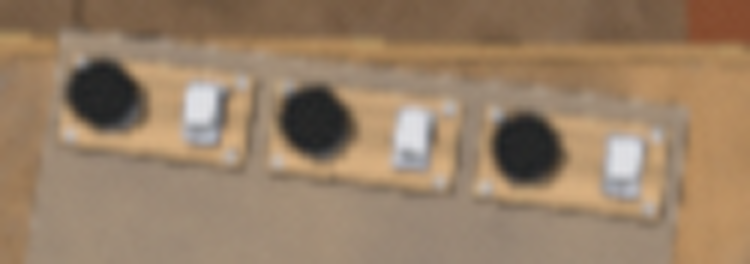

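The spacing checks out: 123 mm between pads and about 56 mm from pad to tag. The row runs 6.6° off world y. I'll close the fingers, go above the left pad and align the jaws with the row.

>>> {"method": "move_arm", "body": {
  "grip": -1,
  "increments": [
    [-1.5,-1.1,0.3,0,0,-0.5],
    [-4.4,-3.3,1.0,0,0,-1.4],
    [-7.4,-5.4,2.0,0,0,-2.3],
    [-11.1,-8.2,3.0,0,0,-3.5],
    [-14.7,-10.9,4.0,0,0,-4.6],
    [-18.4,-13.6,5.0,0,0,-5.8],
    [-22.1,-16.3,6.0,0,0,-7.0],
    [-25.8,-19.1,7.0,0,0,-8.1],
    [-29.5,-21.8,8.0,0,0,-9.3],
    [-32.4,-24.0,9.0,0,0,-10.2],
    [-34.6,-25.6,9.6,0,0,-10.9],
    [-36.1,-26.7,10.0,0,0,-11.4],
    [-36.85,-27.24,10.1,0,0,-11.6],
    [-36.85,-27.24,10.1,0,0,-11.6],
    [-36.85,-27.24,10.1,0,0,-11.6],
    [-36.85,-27.24,10.1,0,0,-11.6],
    [-36.85,-27.24,10.1,0,0,-11.6],
    [-36.85,-27.24,10.1,0,0,-11.6]
  ]
}}

```text
clock: 1.9
eef_pos: [467.6, 244.4, 130.5]
tool_rot: [3.141, 0.0, 3.028]
force: [0.5, -1.0, -0.1]
width: -0.1
```

```bash
python3 - <<'E'
from h import *
s=ctrl.read_state(); print(s['clock'],s['eef_pos'],s['tool_rot'],s['force'],s['width'])
t=cv2.cvtColor(eyes.get_image("top"),cv2.COLOR_RGB2BGR); c=cv2.cvtColor(eyes.get_image("scene"),cv2.COLOR_RGB2BGR)
print(proj("scene",s['eef_pos']),proj("scene",[468,243.6,60]))
a=cv2.resize(t[160:220,235:360],(750,360),interpolation=3); b=cv2.resize(c[140:220,220:370],(750,400)[:2],interpolation=3)
cv2.imwrite("pics/v1.png",np.vstack([cv2.resize(a,(500,240)),cv2.resize(b,(500,267))]))
E
```

```text
1.9 [467.57992385 244.40468067 130.4542749 ] [3.14126246e+00 1.12270801e-05 3.02774596e+00] [ 0.52257527 -0.97338619 -0.11489717] -0.07981982304415944
[258.31580497 158.34958867] [259.52317509 177.1868641 ]
```

View pics/v1.png

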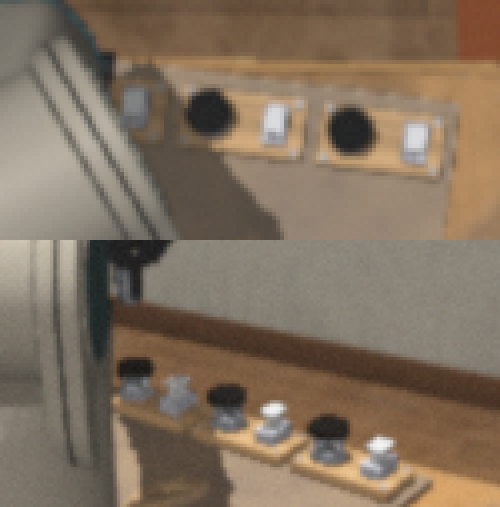

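The fingertips are above the left pad in both views. I'll press the left pad to about z = 53, which is 7 mm down.

>>> {"method": "move_arm", "body": {
  "increments": [
    [0,0,0.5,0,0,0],
    [0,0,2,0,0,0],
    [0,0,4,0,0,0],
    [0,0,5.5,0,0,0],
    [0,0,6.2,0,0,0],
    [0,0,6.5,0,0,0],
    [0,0,6.5,0,0,0],
    [0,0,6.5,0,0,0]
  ]
}}

```text
clock: 2.8
eef_pos: [468.4, 243.8, 65.8]
tool_rot: [3.141, 0.001, 3.026]
force: [-0.1, 0.5, 0.2]
width: -0.1
```

>>> {"method": "move_arm", "body": {
  "increments": [
    [0,0,0.2,0,0,0],
    [0,0,0.4,0,0,0],
    [0,0,0.6,0,0,0],
    [0,0,0.8,0,0,0],
    [0,0,1.0,0,0,0],
    [0,0,1.2,0,0,0],
    [0,0,1.3,0,0,0],
    [0,0,1.3,0,0,0],
    [0,0,1.3,0,0,0],
    [0,0,1.3,0,0,0],
    [0,0,1.3,0,0,0]
  ]
}}

```text
clock: 3.9
eef_pos: [468.2, 243.7, 52.8]
tool_rot: [3.141, 0.001, 3.026]
force: [-0.6, -1.7, 8.0]
width: 0.1
```

>>> {"method": "move_arm", "body": {
  "increments": [
    [0,0,-0.7,0,0,0],
    [0,0,-2,0,0,0],
    [0,0,-3.5,0,0,0],
    [0,0,-3.8,0,0,0],
    [0,-1,-3.8,0,0,0],
    [0,-4,-3.8,0,0,0],
    [0,-7,-3.8,0,0,0],
    [0,-10,-3.8,0,0,0],
    [0,-11.8,-3.8,0,0,0],
    [0,-12.35,-3.8,0,0,0],
    [0,-12.35,-3.8,0,0,0],
    [0,-12.35,-3.8,0,0,0],
    [0,-12.35,-2.5,0,0,0],
    [0,-12.35,-1.6,0,0,0],
    [0,-12.35,-1.3,0,0,0],
    [0,-12.35,-1.3,0,0,0],
    [0,-12.35,-1.3,0,0,0]
  ]
}}

```text
clock: 5.6
eef_pos: [453.8, 121.2, 65.3]
tool_rot: [3.141, -0.0, 3.027]
force: [-1.3, 0.8, 0.4]
width: 0.1
```

>>> {"method": "move_arm", "body": {
  "increments": [
    [0,0,0.2,0,0,0],
    [0,0,0.4,0,0,0],
    [0,0,0.6,0,0,0],
    [0,0,0.8,0,0,0],
    [0,0,1.0,0,0,0],
    [0,0,1.2,0,0,0],
    [0,0,1.3,0,0,0],
    [0,0,1.3,0,0,0],
    [0,0,1.3,0,0,0],
    [0,0,1.3,0,0,0],
    [0,0,1.3,0,0,0]
  ]
}}

```text
clock: 6.7
eef_pos: [453.9, 120.9, 53.0]
tool_rot: [3.141, 0.001, 3.026]
force: [-1.5, -0.1, 10.4]
width: -0.1
```

>>> {"method": "move_arm", "body": {
  "increments": [
    [0,0,-0.7,0,0,0],
    [0,0,-2,0,0,0],
    [0,0,-3.5,0,0,0],
    [0,0,-3.8,0,0,0],
    [0,-1,-3.8,0,0,0],
    [0,-4,-3.8,0,0,0],
    [0,-7,-3.8,0,0,0],
    [0,-10,-3.8,0,0,0],
    [0,-11.8,-3.8,0,0,0],
    [0,-12.35,-3.8,0,0,0],
    [0,-12.35,-3.8,0,0,0],
    [0,-12.35,-3.8,0,0,0],
    [0,-12.35,-2.5,0,0,0],
    [0,-12.35,-1.6,0,0,0],
    [0,-12.35,-1.3,0,0,0],
    [0,-12.35,-1.3,0,0,0],
    [0,-12.35,-1.3,0,0,0]
  ]
}}

```text
clock: 8.4
eef_pos: [439.6, -1.5, 65.3]
tool_rot: [3.141, -0.0, 3.027]
force: [0.8, -0.2, -0.3]
width: -0.3
```

>>> {"method": "move_arm", "body": {
  "increments": [
    [0,0,0.2,0,0,0],
    [0,0,0.4,0,0,0],
    [0,0,0.6,0,0,0],
    [0,0,0.8,0,0,0],
    [0,0,1.0,0,0,0],
    [0,0,1.2,0,0,0],
    [0,0,1.3,0,0,0],
    [0,0,1.3,0,0,0],
    [0,0,1.3,0,0,0],
    [0,0,1.3,0,0,0],
    [0,0,1.3,0,0,0]
  ]
}}

```text
clock: 9.5
eef_pos: [439.7, -1.8, 52.4]
tool_rot: [3.142, 0.0, 3.026]
force: [0.7, -0.7, 3.1]
width: 0.2
```

Forces at about 7 mm were 8.0 N (left), 10.4 N (middle) and 3.1 N (right). These match 1.0, 1.4 and 0.35 N/mm, so the right pad is softest. Its tag lies 57–58 mm further right.

>>> {"method": "move_arm", "body": {
  "increments": [
    [0,0,-0.7,0,0,0],
    [0,0,-2,0,0,0],
    [0,0,-3.5,0,0,0],
    [0,0,-3.8,0,0,0],
    [0,-1,-3.8,0,0,0],
    [0,-3,-3.8,0,0,0],
    [0,-5,-3.8,0,0,0],
    [0,-5.7,-3.8,0,0,0],
    [0,-5.7,-3.8,0,0,0],
    [0,-5.7,-3.8,0,0,0],
    [0,-5.7,-2.5,0,0,0],
    [0,-5.7,-1.5,0,0,0],
    [0,-5.7,-1.1,0,0,0],
    [0,-5.7,-1.1,0,0,0],
    [0,-5.7,-1.1,0,0,0]
  ]
}}

```text
clock: 11.0
eef_pos: [433.0, -58.1, 63.3]
tool_rot: [3.142, -0.0, 3.027]
force: [0.1, -0.2, 0.7]
width: 0.1
```

>>> {"method": "move_arm", "body": {
  "increments": [
    [0,0,0.2,0,0,0],
    [0,0,0.4,0,0,0],
    [0,0,0.6,0,0,0],
    [0,0,0.8,0,0,0],
    [0,0,1.0,0,0,0],
    [0,0,1.2,0,0,0],
    [0,0,1.4,0,0,0],
    [0,0,1.6,0,0,0],
    [0,0,1.6,0,0,0],
    [0,0,1.6,0,0,0]
  ]
}}

```text
clock: 12.0
eef_pos: [432.9, -58.4, 47.1]
tool_rot: [3.141, -0.0, 3.026]
force: [0.3, -0.0, -0.1]
width: -0.1
```

>>> {"method": "move_arm", "body": {
  "increments": [
    [0,0,0.1,0,0,0],
    [0,0,0.2,0,0,0],
    [0,0,0.3,0,0,0],
    [0,0,0.35,0,0,0],
    [0,0,0.4,0,0,0],
    [0,0,0.4,0,0,0],
    [0,0,0.4,0,0,0]
  ]
}}

```text
clock: 12.7
eef_pos: [433.0, -58.4, 43.9]
tool_rot: [-3.141, 0.0, 3.026]
force: [-2.4, 0.0, 12.1]
width: 0.0
```

The tag is at its stop: z = 43.9 with 12 N. I'll withdraw straight up and look.

>>> {"method": "move_arm", "body": {
  "increments": [
    [0,0,-0.5,0,0,0],
    [0,0,-2,0,0,0],
    [0,0,-5,0,0,0],
    [0,0,-8,0,0,0],
    [0,-2,-11,0,0,0],
    [0,-5,-13,0,0,0],
    [0,-9,-14,0,0,0],
    [0,-13,-15,0,0,0],
    [0,-16,-15,0,0,0],
    [0,-17,-15,0,0,0],
    [0,-17,-15,0,0,0],
    [0,-17,-15,0,0,0]
  ]
}}

```text
clock: 13.9
eef_pos: [413.5, -225.7, 193.0]
tool_rot: [3.14, -0.001, 3.028]
force: [0.5, 0.3, 0.0]
width: 0.0
```

```bash
python3 - <<'E'
from h import *
t=cv2.cvtColor(eyes.get_image("top"),cv2.COLOR_RGB2BGR); c=cv2.cvtColor(eyes.get_image("scene"),cv2.COLOR_RGB2BGR)
s=ctrl.read_state(); print(s['clock'],s['eef_pos'],s['force'])
a=t[165:215,190:440]; b=c[150:230,230:380]
cv2.imwrite("pics/v2.png",np.vstack([cv2.resize(a,(750,150),interpolation=3),cv2.resize(b,(750,400),interpolation=3)]))
E
```

```text
14.0 [ 413.73871275 -225.33515828  193.13686551] [-0.43976611 -0.35128275 -0.33694816]
```

View pics/v2.png

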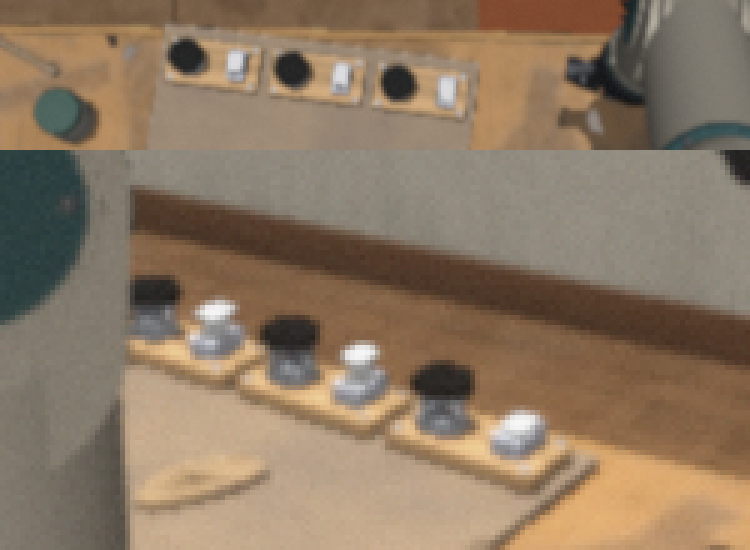

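The right tag is down on its frame at about (518,430) in the view. The other two tags stand up and all three pads have sprung back. The jar is where it was, and the arm is clear at z = 193. I'll hand the job in.

```bash
python3 -c "
from cell import ctrl
print(ctrl.finish_job())"
```

```text
the job is handed in; nothing more can be done
None
```

The right mount is the soft one. I pushed its tag fully down, withdrew, and handed the job in at about 14 s of the 51 s allowed.

- **Pressing the pads:** I pressed left, middle and right in that order with closed fingertips, each about 7 mm down. The forces were 8.0 N, 10.4 N and 3.1 N, which match the 1.0, 1.4 and 0.35 N/mm given.
- **Pushing the tag:** The right tag stopped with the fingertips at 43.9 mm and 12 N; its stop is at 44 mm.
- **Last pictures:** The right tag is down, the other two tags are up, and all three pads have sprung back. The jar looked unmoved. The arm was clear, with the fingertips at 193 mm and no force on the tool.
- **Not checked:** The cutter was hidden behind the arm in the last top picture, so I couldn't see it there. The arm never came low near it.
- **One odd reading:** The tool force read about 0 N partway through the tag push, at 47 mm. I took this to be the tag holding still by its own friction, and the final reading at the stop was clear.

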